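# Hang the cutting pattern on the empty hook and tug-test it

## Task

Lift the tall plywood pattern with the slot-shaped hole out of the rack and hang it by that hole on the empty hook. Before letting go, tug it gently straight down, with about 10 N (a kilo's pull) and never more than 15 N on the hook, and keep that up for half a second to be sure it is held; then let go and leave it hanging there still. Leave the short pattern and everything else where it is.

Things in the scene. Friction and masses are not known exactly. Their poses are not given: they have to be found in the camera images.
- pattern_mid (a point): Centre of the tall plywood pattern, half-way up: an upright board 8 mm thick, 120 wide, 200 tall, upper corners rounded, 0.11 to 0.23 kg. x = across its thickness, y = along its width, z = up. It stands loose in either slot of the rack, foot 12 mm above the table, lowest 26 mm in the slot; draw it straight up.
- pattern_hole (a point): Middle of the upper edge of the tall pattern's hanging hole, 40 mm above pattern_mid, same axes. The hole, right through the board, is a rectangular slot 26 mm wide and 64 mm tall, reaching down from this point. Hung up, this edge bears on top of the hook arm.
- pattern_grip (a point): Where to pinch the tall pattern across its 8 mm thickness: 44 mm above its hole's upper edge, 16 mm below its top edge, same axes as pattern_mid. The strip from hole to top edge is solid. Fingertips that stay 15 mm above the hole's edge clear the hook's lip.
- short_mid (a point): Centre of the short plywood pattern in the other slot: an L-shaped board 8 mm thick, 110 wide, 100 tall, with a dark round mark and no slot hole; its top is 112 mm above the table. Not to be disturbed.
- rack: The plywood rack, fixed; origin on the table under its centre, x across the slots, y along them. Base 130 x 160 mm, 12 mm thick; two slots 10 mm wide and 26 mm deep at x = -35 and +35 mm, their rims 38 mm above the table.
- hook_stand: Steel stand with the empty hook, fixed. Origin on the table straight below hook_mark, same axes. Base plate 120 x 120 x 14 mm centred at x = +75 mm; upright post 16 mm thick at x = +85 mm, its top 285 mm above the table; a black clamp on the post carries the arm. (A like stand far to the left is taken: a pattern hangs on it.)
- hook_mark (a point): Top of the empty hook's arm if its clamp were set to mid-height (250 mm above the table). x and y are true, but the clamp is set by hand: the real arm is level, up to 14 mm above or below this mark, its height to be found by feel or sight. The arm is a round bar 8 mm thick along x and gives 1 mm per 10 N of load. A good hanging place is x = -15 to +15 mm.
- hook_end (a point): The hook's free end, 30 mm towards -x from hook_mark (same axes and same doubt in height). Here a lip turns up, its top 12 mm above the top of the arm; lip and arm together are 20 mm tall. The hole must pass over it going in the +x direction. The arm runs from here 115 mm to the post.
- tape_roll: Roll of masking tape lying flat, 64 mm across, 24 mm high; origin under its centre. Bystander.
- marker: Marker pen lying on the table, 140 mm long, 12 mm thick; origin under its middle. Bystander.
- shears: Shears lying on the table, 200 mm long; origin at the pivot. Bystander.
- tack_hammer: Hammer lying on the table, 260 mm long; origin under it. Bystander.
- spray_can: Spray can standing upright, 60 mm across, 170 mm tall; origin under its centre. Bystander.
- tape_measure: Tape measure standing on the table, 65 x 34 x 60 mm; origin under its centre. Bystander.
- tin: Open steel tin, 80 mm across, 90 mm tall; origin under its centre. Bystander.

How it is judged:
By the outcome, as a careful person would: the job done as asked, in the order asked, and still so for the second after the job is handed in, with the robot touching nothing.
It also fails if it takes over 56 s, if anything falls off the work surface, if the arm or the gripper's body presses on something with over 40 N, if the wrist force passes 120 N, or if a joint passes its speed limit or range.

## Robot

A 7-joint arm with a two-finger parallel gripper is mounted at the origin on the work surface. World frame = base frame: x ahead of the robot, y to its left, z up, the work surface at z = 0. Lengths are in mm, angles in rad, forces in N, time in s.
With the tool pointing down it reaches from about 425 to 875 mm from the base axis. Payload 4.7 kg.
Tool frame: the origin (TCP) lies midway between the tips of the shut fingers; the grasp point (between the pads) lies 19 mm behind it; x points along the fingers, y is the direction in which the jaws open and shut, and the axes are right-handed (so a half turn about x gives the same grasp; the last joint's range is limited). The gripper opens to 85 mm and grips with 20 to 120 N. Pads are 22 mm wide; open, the fingers measure 114 mm over their backs; the gripper's body (76 mm by 85 mm) begins 54 mm behind the grasp point. The pads swing forward as they close: fully open they stand 13 mm farther back than shut.
Start: joints at [-1.165, 0.321, -0.07, 1.45, 0.023, 1.371, -0.057], TCP at [248.234, 600.756, 199.549] pointing down, gripper open.
Joint ranges: [-2.86, 2.86], [-0.3, 2.09], [-1.38, 1.24], [0.06, 2.45], [-1.56, 4.7], [0.09, 2.05], [-2.69, 2.69]. Speed limits (rad/s): [2.57, 2.57, 3.14, 3.14, 3.14, 3.14, 3.14].

## Interface

Orientations are given as [roll, pitch, yaw] about the fixed x, y, z axes, in that order (R = Rz(yaw) Ry(pitch) Rx(roll)).
In Python, from cell import sensors, vision, env gives the robot as it stands.
- The arm moves only by the shell command python3 -m jog 'ROWS' [FORCE]. ROWS is a JSON object of lists of equal length, an entry for each row: "turn": the turn, a rotation vector about the tool's x, y, z in degrees, a list of three; "translation": the shift along the tool's x, y, z in cm, a list of three; "hand": the closure, from 0 (fully open) to 1 (shut). A call has 1 to 8 rows; each row shifts and turns the commanded pose from where the row before left it, along the tool's axes as they then stand; what a row does not reach is not made up. A row lasts 1/12 s, in which the tool goes at most 41.7 mm and 7.16 degrees, less where a joint would pass 70% of its speed; a pose out of reach is approached as far as the arm can. A call with a gripper value outside its range is refused whole. The fingers move at their own pace and stop on an object; FORCE is the grip in N (left out, the last holds). Time passes only in rows, so rows that do not move let the fingers close. It gives the time, the measured TCP pose, the force and the opening at its end, in the units of the state.
- sensors.get_obs(): the state, without advancing time (a new reading comes with each control period).
- vision.camera(name): name is "scene" or "side" or "wrist"; returns a dict with "pixels" (400x640x3 uint8, red, green, blue), "fovy" (degrees; the focal length in pixels is half the picture's height over the tangent of half this angle, whatever the lens; pixels are square), "cx", "cy" (the principal point, pixels), "view" (4x4, takes a point from world to camera coordinates). Camera axes: x right, y down, z forward; pixel columns grow to the right and rows downward; lengths in mm; the calibration is good to about 2 mm. The wrist camera is an equidistant fisheye: a pixel r from the principal point sees the ray r / f radians off the axis. A picture is of the moment at which its call begins. There is no depth.
- env.job_done(): hands the job in, once; it reports no verdict.
The state is a dict: "t": time; "q": joint angles; "qvel": joint speeds; "effort": joint torques, N m; "ee_pos": TCP position; "tcp_rot": TCP orientation; "ft_force": force on the tool from outside, world axes, zero at the start; "moment": the same for the moment, N m; "opening": opening from 0.0 (shut) to 1.0 (fully open).
Only numpy, scipy, OpenCV 4.12 (cv2) and the standard library are available. Lean on these libraries where they do the work, as an engineer would, in place of code of your own. Each camera call takes 0.05 s, during which the arm holds its last target.

## Working session

There is one attempt and no reset: what is moved stays moved. The work goes in short steps, Python scripts to look and compute and a shell command to move; the robot and the scene stay as the last step left them, time stands still between calls to the robot, and variables do not carry over. Pictures are saved under pics/ and viewed, and the job is handed in when it is done.

```bash
ls; mkdir -p pics; python3 - <<'E'
from cell import sensors, vision, env
import cv2,numpy as np
o=sensors.get_obs();print(o)
for n in ["scene","side","wrist"]:
    c=vision.camera(n);cv2.imwrite(f"pics/{n}0.png",c["pixels"][:,:,::-1]);print(n,c["fovy"],c["cx"],c["cy"],np.round(c["view"],3).tolist())
    np.savez(f"pics/{n}0.npz",**{k:c[k] for k in c})
E
```

```text
pics
{'t': 0.0, 'q': array([-1.16489455,  0.32185744, -0.07004943,  1.45171362,  0.02260011,
        1.37076842, -0.05693224]), 'qvel': array([-0.00157683, -0.00051356, -0.0007798 ,  0.00173839, -0.00061993,
        0.00037725, -0.00102371]), 'effort': array([-4.71250473e-05, -4.93588614e+01, -3.82121494e-01, -3.14341843e+01,
        1.30335530e-02,  1.14660402e-02, -1.66182605e-05]), 'ee_pos': array([248.04211615, 600.15411748, 198.38151979]), 'tcp_rot': array([-1.51478248,  1.56883584, -1.90661855]), 'ft_force': array([0.24835157, 0.27082197, 0.37920409]), 'moment': array([ 0.03163824, -0.03014009,  0.01791473]), 'opening': 0.9969031777945664}
scene 42.210281558963224 310.8570970302737 213.27579419127855 [[0.814, 0.58, -0.017, -461.311], [0.418, -0.606, -0.676, -108.983], [-0.402, 0.544, -0.736, 1776.419], [0.0, 0.0, 0.0, 1.0]]
side 46.78873646035478 322.0465486708519 205.28067421654143 [[0.969, -0.247, 0.019, -528.341], [-0.134, -0.588, -0.798, 227.465], [0.208, 0.77, -0.603, 1598.418], [0.0, 0.0, 0.0, 1.0]]
wrist 65.70646984690485 321.16437539155027 198.26259731257298 [[0.383, 0.924, -0.001, -648.197], [0.873, -0.361, 0.328, -42.336], [0.303, -0.127, -0.945, 381.889], [0.0, 0.0, 0.0, 1.0]]
```

View pics/scene0.png

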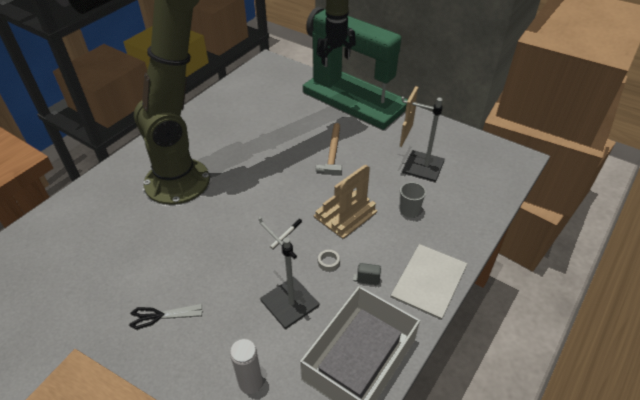

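View pics/side0.png

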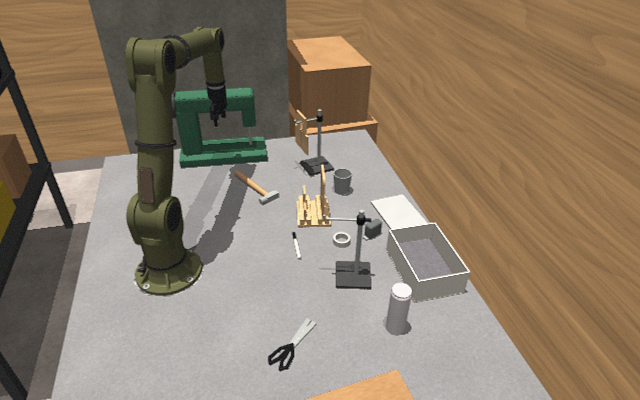

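View pics/wrist0.png

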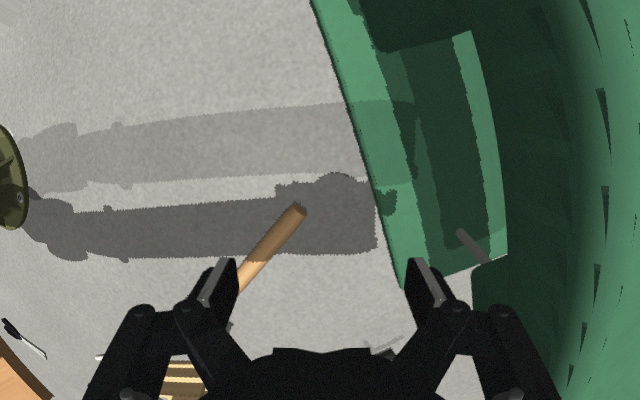

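Scene shows the rack around (345,205) and the empty hook stand around (288,275), with the arm's free end at (262,221). Next I'll enlarge these areas.

```bash
python3 - <<'E'
import cv2
s=cv2.imread("pics/scene0.png");d=cv2.imread("pics/side0.png")
def crop(im,x,y,w,h,f,n):
    cv2.imwrite(n,cv2.resize(im[y:y+h,x:x+w],None,fx=f,fy=f,interpolation=cv2.INTER_CUBIC))
crop(s,300,155,95,90,8,"pics/s_rack.png")
crop(s,245,205,95,125,4.8,"pics/s_hook.png")
crop(d,285,155,95,75,8,"pics/d_rack.png")
crop(d,315,200,70,95,6,"pics/d_hook.png")
E
```

```text
(no output)
```

View pics/s_rack.png

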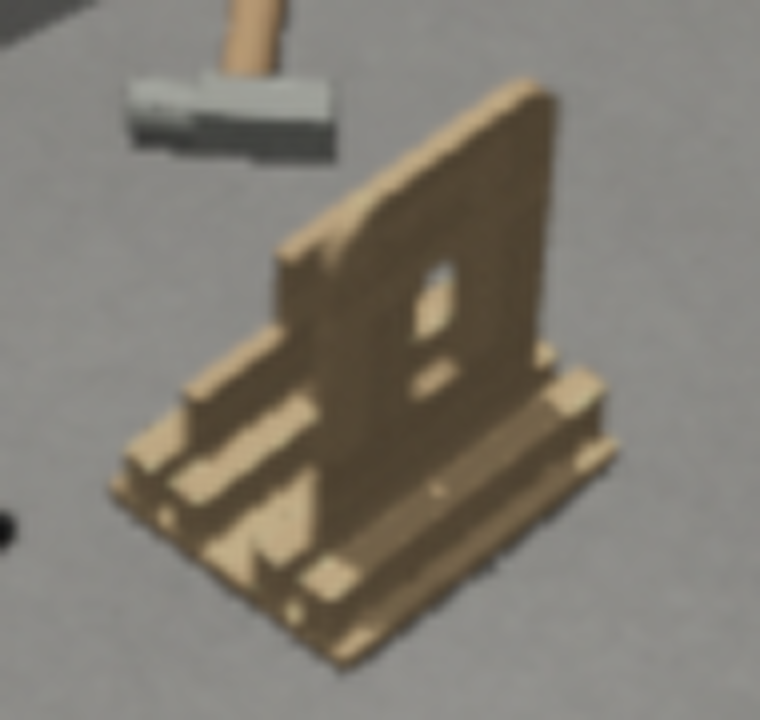

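View pics/s_hook.png

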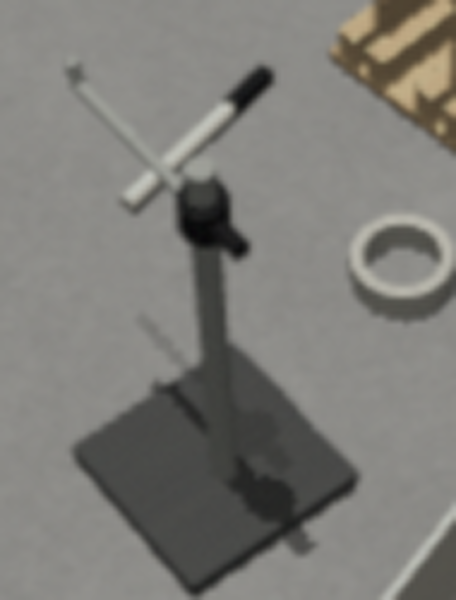

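View pics/d_rack.png

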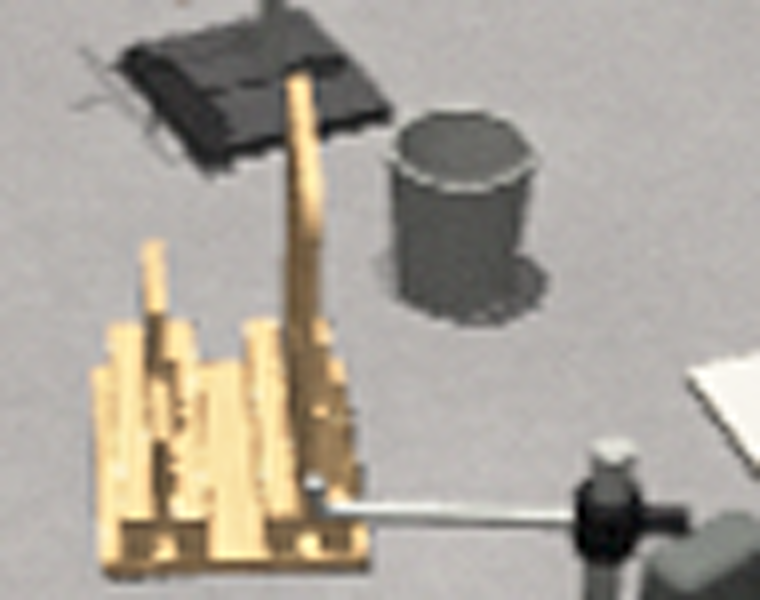

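View pics/d_hook.png

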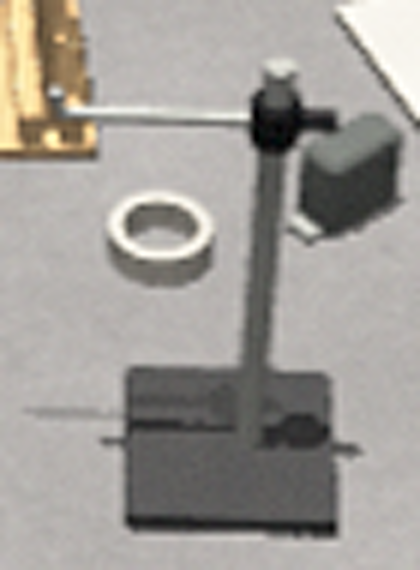

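```bash
cat > h.py <<'E'
import numpy as np,cv2
from scipy.optimize import least_squares
def load(n): return dict(np.load(f"pics/{n}.npz",allow_pickle=True))
def proj(c,P):
    P=np.atleast_2d(P);V=np.array(c["view"]);p=P@V[:3,:3].T+V[:3,3]
    f=200/np.tan(np.radians(float(c["fovy"]))/2)
    if c.get("fish"):
        r=np.hypot(p[:,0],p[:,1]);th=np.arctan2(r,p[:,2]);k=f*th/np.maximum(r,1e-9)
        return np.c_[c["cx"]+k*p[:,0],c["cy"]+k*p[:,1]]
    return np.c_[c["cx"]+f*p[:,0]/p[:,2],c["cy"]+f*p[:,1]/p[:,2]]
def T(pose,P):
    x,y,a=pose[:3];P=np.atleast_2d(np.array(P,float));c,s=np.cos(a),np.sin(a)
    return np.c_[x+c*P[:,0]-s*P[:,1],y+s*P[:,0]+c*P[:,1],P[:,2]]
def fit(model,x0,obs):
    # obs list of (cam,key,(u,v)); model(p,key)->world
    f=lambda p:np.concatenate([(proj(c,model(p,k))[0]-uv) for c,k,uv in obs])
    r=least_squares(f,x0,loss="soft_l1",x_scale=[100,100,1]+[10]*(len(x0)-3));return r.x,f(r.x).reshape(-1,2)
E
cat > f1.py <<'E'
from h import *
S,D=load("scene0"),load("side0")
sc=lambda u,v:(300+(u+.5)/8-.5,155+(v+.5)/8-.5)
dc=lambda u,v:(285+(u+.5)/8-.5,155+(v+.5)/8-.5)
obs=[(S,(65,-80,0),sc(345,668)),(S,(-65,-80,12),sc(112,482)),(S,(65,80,12),sc(617,447)),
(D,(-65,-80,0),dc(105,577)),(D,(65,-80,0),dc(368,570)),(D,(-65,80,12),dc(95,365))]
p,r=fit(lambda p,k:T(p,k),[680,150,0.1],obs);print("rack",p);print(r.round(1))
hs=lambda u,v:(245+(u+.5)/4.8-.5,205+(v+.5)/4.8-.5)
hd=lambda u,v:(315+(u+.5)/6-.5,200+(v+.5)/6-.5)
obs=[(S,(15,-60,14),hs(75,450)),(S,(135,-60,14),hs(193,585)),(S,(135,60,14),hs(357,474)),(S,(15,60,14),hs(235,345)),
(D,(15,60,14),hd(127,368)),(D,(135,60,14),hd(332,373)),(D,(135,-60,14),hd(335,522)),(D,(15,-60,14),hd(127,515)),
(D,(-30,0,"l"),hd(55,90)),(S,(-30,0,"l"),hs(72,65)),(S,(73,0,"a"),hs(180,190)),(D,(70,0,"a"),hd(250,120)),(S,(-22,0,"a"),hs(82,88)),(D,(-22,0,"a"),hd(70,111))]
def m(p,k):
    z=k[2]
    if z=="l": z=p[3]+12
    if z=="a": z=p[3]-4
    return T(p,(k[0],k[1],z))
p,r=fit(m,[680,-50,0.1,250],obs);print("hook",p);print(r.round(1))
E
python3 f1.py
```

```text
rack [ 5.59071996e+02  1.99998674e+02 -1.83109595e-01]
[[-0.   0.9]
 [-0.5 -0.6]
 [ 0.7 -1. ]
 [-0.2  0.3]
 [ 0.2  0.3]
 [ 0.1 -0.1]]
hook [ 5.40471293e+02 -1.47257500e+02 -2.84103727e-01  2.54352537e+02]
[[-1.6 -0.9]
 [-0.5  0.9]
 [ 0.6 -0.3]
 [-0.3 -1.3]
 [ 0.1 -0.6]
 [-0.1 -0.2]
 [ 1.1  0.2]
 [-0.3 -0. ]
 [ 0.4 -0.3]
 [-0.5 -1.3]
 [ 1.7  1.6]
 [-0.2 -0.1]
 [-0.2  0. ]
 [ 0.4  0.3]]
```

```bash
cat > ov.py <<'E'
from h import *
S,D=load("scene0"),load("side0")
rack=[559.07,200,-0.183]
hook=[540.47,-147.26,-0.284]
def line(im,c,off,f,P,Q,col):
    a=(proj(c,P)[0]-off+.5)*f;b=(proj(c,Q)[0]-off+.5)*f
    cv2.line(im,tuple(int(round(t)) for t in a),tuple(int(round(t)) for t in b),col,1)
def box(im,c,off,f,pose,lo,hi,col):
    import itertools
    V=[np.where(np.array(b),hi,lo) for b in itertools.product([0,1],repeat=3)]
    for i in range(8):
        for j in range(i):
            if (V[i]!=V[j]).sum()==1: line(im,c,off,f,T(pose,V[i])[0],T(pose,V[j])[0],col)
import sys
yo=float(sys.argv[1])
for nm,c,off,f,w in (("scene0",S,(300,155),8,(95,90)),("side0",D,(285,155),8,(95,75))):
    im=cv2.imread(f"pics/{nm}.png");off=np.array(off)
    im=cv2.resize(im[off[1]:off[1]+w[1],off[0]:off[0]+w[0]],None,fx=f,fy=f,interpolation=cv2.INTER_CUBIC)
    box(im,c,off,f,rack,(-65,-80,0),(65,80,12),(255,0,0))
    box(im,c,off,f,rack,(31,yo-60,12),(39,yo+60,212),(0,0,255))
    box(im,c,off,f,rack,(31,yo-13,88),(39,yo+13,152),(0,255,0))
    cv2.imwrite(f"pics/ov_{nm}_{sys.argv[2]}.png",im)
E
python3 ov.py 0 a
```

```text
(no output)
```

View pics/ov_scene0_a.png

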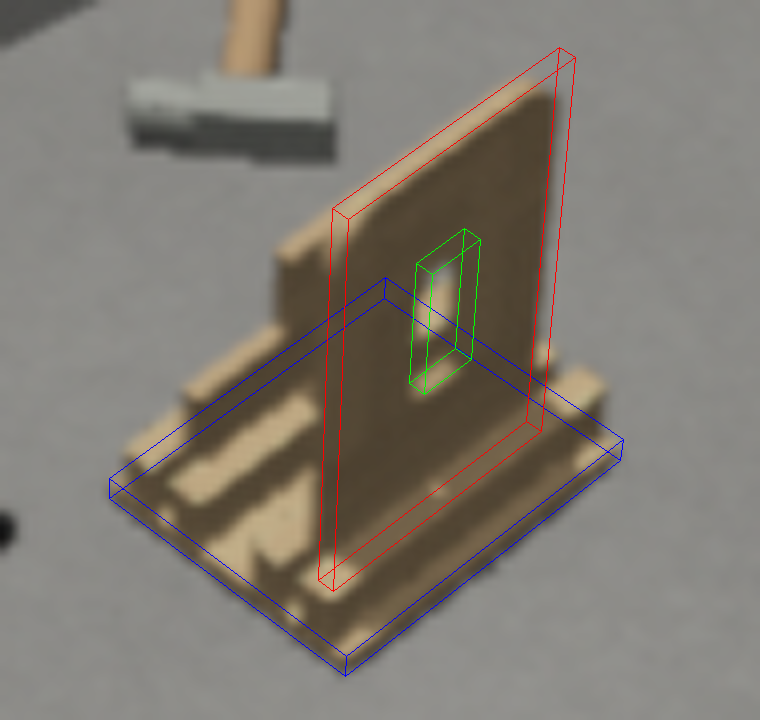

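View pics/ov_side0_a.png

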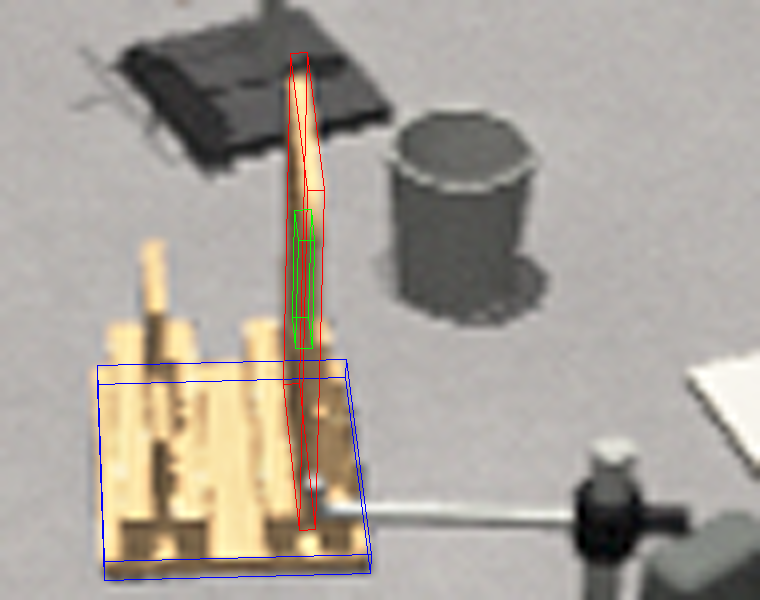

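```bash
python3 ov.py -12 b
```

```text
(no output)
```

View pics/ov_scene0_b.png

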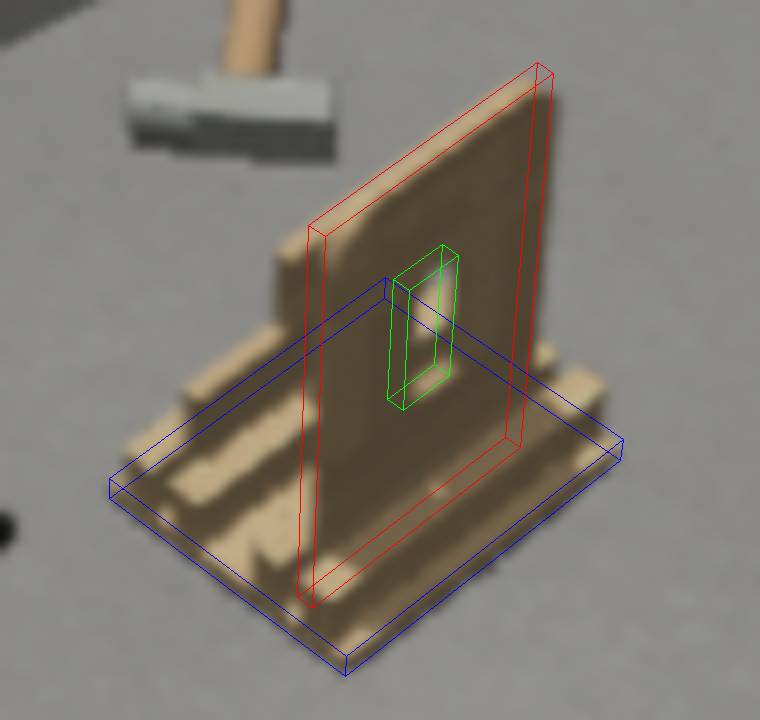

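View pics/ov_side0_b.png

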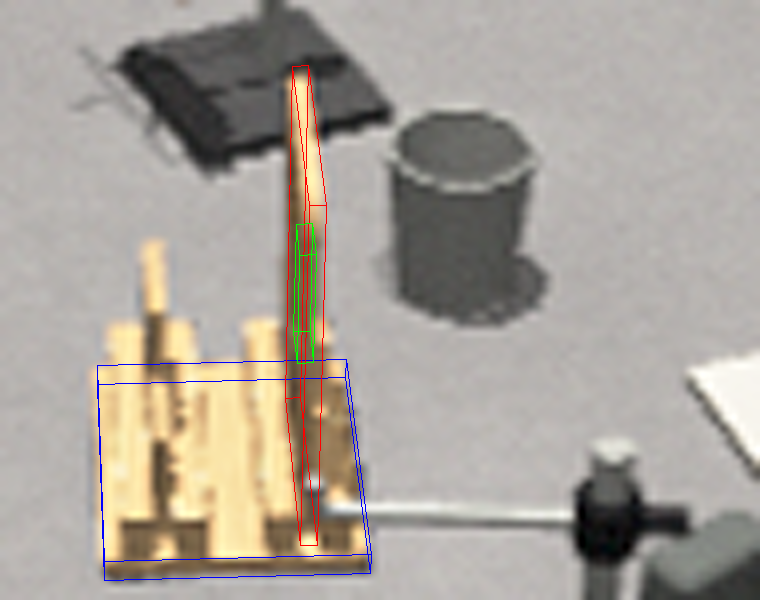

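```bash
cat > mv.py <<'E'
from h import *
from scipy.spatial.transform import Rotation as R
from cell import sensors
RACK=[559.07,200,-0.183];HOOK=[540.47,-147.26,-0.284]
def tool(yaw):  # tool x down, tool y along (cos,sin) of yaw
    y=np.array([np.cos(yaw),np.sin(yaw),0]);x=np.array([0,0,-1.]);return np.c_[x,y,np.cross(x,y)]
def rel(pos,yaw,flip=None):
    o=sensors.get_obs();M=R.from_euler("xyz",o["tcp_rot"]).as_matrix()
    best=min([tool(yaw),tool(yaw+np.pi)],key=lambda G:R.from_matrix(M.T@G).magnitude())
    rv=R.from_matrix(M.T@best).as_rotvec(degrees=True)
    d=np.array(pos)-o["ee_pos"]
    print("t",round(o["t"],2),"pos",o["ee_pos"].round(1),"q",o["q"].round(2),"F",o["ft_force"].round(2),"op",round(o["opening"],3))
    print("turn",rv.round(2),"| shift now-axes cm",(M.T@d/10).round(2),"| after-turn axes cm",(best.T@d/10).round(2),"yaw err ",np.degrees(yaw)) 
E
python3 - <<'E'
from mv import *
g=T(RACK,(35,-8.5,177))[0];print(g)
rel([g[0],g[1],270],RACK[2])
rel(g,RACK[2])
E
```

```text
[591.93874371 185.27262119 177.        ]
t 0.15 pos [248.1 600.3 198.7] q [-1.16  0.32 -0.07  1.45  0.02  1.37 -0.06] F [ 0.22 -0.19 -0.76] op 0.999
turn [7.804e+01 6.000e-02 7.000e-02] | shift now-axes cm [ -7.09 -25.24  47.63] | after-turn axes cm [-7.13 41.37 34.55] yaw err  -10.485127650894064
t 0.15 pos [248.1 600.3 198.7] q [-1.16  0.32 -0.07  1.45  0.02  1.37 -0.06] F [ 0.22 -0.19 -0.76] op 0.999
turn [7.804e+01 6.000e-02 7.000e-02] | shift now-axes cm [  2.21 -25.23  47.63] | after-turn axes cm [ 2.17 41.37 34.55] yaw err  -10.485127650894064
```

```bash
python3 -m jog '{"turn":[[0,0,0],[0,0,0],[0,0,0],[7,0,0],[7,0,0],[7,0,0],[7,0,0],[7,0,0]],"translation":[[-1,-1.5,3],[-2,-1.7,3.2],[-2,-1.7,3.2],[-2,0,0],[0,0,0],[0,0,0],[0,0,0],[0,0,0]],"hand":[0.2,0.2,0.2,0.2,0.2,0.2,0.2,0.2]}' 60
python3 -m jog '{"turn":[[7,0,0],[7,0,0],[7,0,0],[7,0,0],[7,0,0],[7,0,0],[0,0,0],[0,0,0]],"translation":[[0,0,0],[0,0,0],[0,0,0],[0,0,0],[0,0,0],[0,0,0],[0,0,0],[0,0,0]],"hand":[0.2,0.2,0.2,0.2,0.2,0.2,0.2,0.2]}'
python3 - <<'E'
from mv import *
g=T(RACK,(35,-8.5,177))[0]
rel([g[0],g[1],270],RACK[2])
E
```

```text
t: 0.82
ee_pos: [316.4, 519.3, 269.3]
tcp_rot: [-1.275, 1.57, -2.284]
ft_force: [0.7, -0.6, -0.5]
opening: 0.799
t: 1.48
ee_pos: [316.2, 519.5, 269.2]
tcp_rot: [-0.223, 1.57, -1.956]
ft_force: [-0.6, -0.2, -0.4]
opening: 0.802
t 1.48 pos [316.2 519.5 269.2] q [-1.15  0.21  0.1   1.46 -0.02  1.48 -1.21] F [-0.64 -0.17 -0.43] op 0.802
turn [1.24 0.03 0.01] | shift now-axes cm [-0.07 32.58 28.55] | after-turn axes cm [-0.08 33.19 27.84] yaw err  -10.485127650894064
```

```bash
python3 -m jog '{"turn":[[1.2,0,0],[0,0,0],[0,0,0],[0,0,0],[0,0,0],[0,0,0],[0,0,0],[0,0,0]],"translation":[[0,1.5,1.25],[0,3,2.5],[0,3,2.5],[0,3,2.5],[0,3,2.5],[0,3,2.5],[0,3,2.5],[0,3,2.5]],"hand":[0.2,0.2,0.2,0.2,0.2,0.2,0.2,0.2]}'
python3 -m jog '{"turn":[[0,0,0],[0,0,0],[0,0,0],[0,0,0],[0,0,0],[0,0,0]],"translation":[[0,3,2.5],[0,3,2.5],[0,2.5,2.1],[0,1.5,1.3],[0,0,0],[0,0,0]],"hand":[0.2,0.2,0.2,0.2,0.2,0.2]}'
python3 - <<'E'
from mv import *
from cell import vision
g=T(RACK,(35,-8.5,177))[0]
rel([g[0],g[1],270],RACK[2])
for n in ["scene","side","wrist"]:
    c=vision.camera(n);cv2.imwrite(f"pics/{n}1.png",c["pixels"][:,:,::-1]);np.savez(f"pics/{n}1.npz",**c)
    if n=="wrist": c["fish"]=1;print(c["view"])
    for p in [g,T(RACK,(35,-8.5,212))[0],T(RACK,(35,-8.5-40,212))[0],T(RACK,(35,-8.5+40,212))[0]]:print(n,proj(c,p).round(1))
E
```

```text
t: 2.15
ee_pos: [504.5, 291.2, 269.8]
tcp_rot: [2.213, 1.57, 0.458]
ft_force: [0.9, -0.1, 0.1]
opening: 0.8
t: 2.65
ee_pos: [586.6, 190.6, 269.4]
tcp_rot: [-0.355, 1.57, -2.114]
ft_force: [0.2, 0.5, -0.1]
opening: 0.804
t 2.65 pos [586.6 190.6 269.4] q [-0.68  0.23  0.4   1.44 -0.09  1.48 -0.48] F [ 0.17  0.55 -0.07] op 0.804
turn [-0.3   0.03  0.01] | shift now-axes cm [-0.06  0.63  0.42] | after-turn axes cm [-0.06  0.62  0.42] yaw err  -10.485127650894064
scene [[353.9 181.1]]
scene [[354.4 172.3]]
scene [[344.8 179.2]]
scene [[363.8 165.6]]
side [[322.8 178.4]]
side [[323.  170.7]]
side [[323.7 176.6]]
side [[322.3 165. ]]
[[ 9.83067634e-01 -1.83241705e-01 -7.09813852e-04 -5.39175544e+02]
 [-1.72928210e-01 -9.29004468e-01  3.27179664e-01  2.14987601e+02]
 [-6.06123796e-02 -3.21516991e-01 -9.44961885e-01  5.45352997e+02]
 [ 0.00000000e+00  0.00000000e+00  0.00000000e+00  1.00000000e+00]]
wrist [[330.7 196.5]]
wrist [[331.9 210.5]]
wrist [[331.3 253.8]]
wrist [[332.4 161.9]]
```

View pics/wrist1.png

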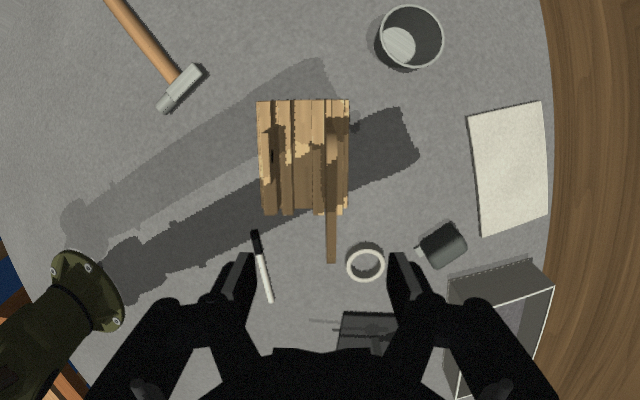

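View pics/scene1.png

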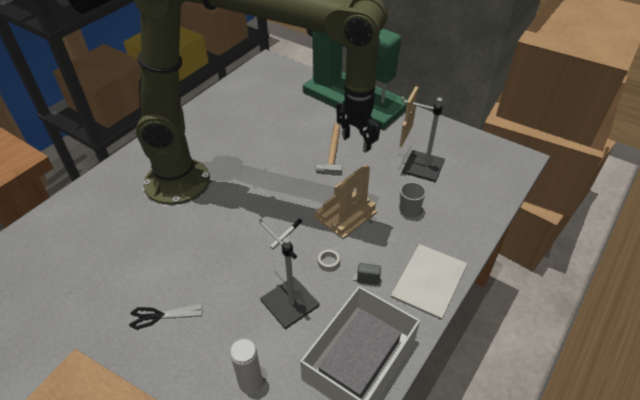

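```bash
python3 - <<'E'
from mv import *
c=load("wrist1");c["fish"]=1
im=cv2.imread("pics/wrist1.png")[90:280,240:370];im=cv2.resize(im,None,fx=3.1,fy=3.1,interpolation=cv2.INTER_CUBIC)
def pl(pts,col):
    p=((proj(c,T(RACK,pts))-(240,90)+.5)*3.1).round().astype(int);cv2.polylines(im,[p.reshape(-1,1,2)],True,col,1)
y=-8.5
for x in(31,39): pl([(x,y-60,12),(x,y-60,192),(x,y-40,212),(x,y+40,212),(x,y+60,192),(x,y+60,12)],(0,0,255))
pl([(-65,-80,0),(65,-80,0),(65,80,0),(-65,80,0)],(255,0,0));pl([(-65,-80,12),(65,-80,12),(65,80,12),(-65,80,12)],(255,0,0))
cv2.imwrite("pics/w1c.png",im)
E
```

```text
(no output)
```

View pics/w1c.png

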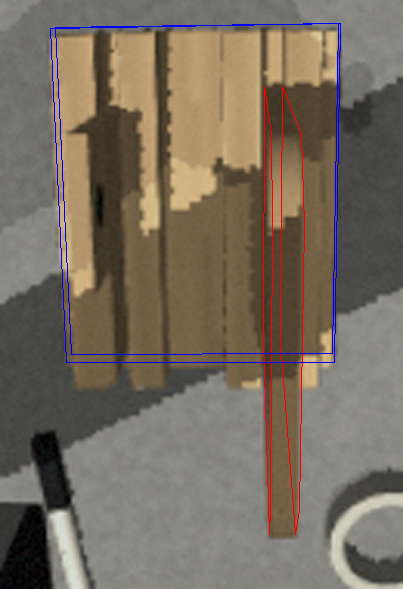

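The wrist view agrees with the model: the board is at column 331, and the overlay lines up within about 1 mm. Next I'll descend and grip.

```bash
python3 -m jog '{"turn":[[-0.3,0,0],[0,0,0],[0,0,0],[0,0,0],[0,0,0],[0,0,0],[0,0,0],[0,0,0]],"translation":[[0,0.55,0.4],[0,0,0],[0.8,0,0],[2,0,0],[2.5,0,0],[2.3,0,0],[1,0,0],[0.6,0,0]],"hand":[0.2,0.2,0.2,0.2,0.2,0.2,0.2,0.2]}'
python3 -m jog '{"turn":[[0,0,0],[0,0,0]],"translation":[[0,0,0],[0,0,0]],"hand":[0.3,0.3]}'
python3 - <<'E'
from mv import *
from cell import vision
g=T(RACK,(35,-8.5,177))[0]
rel(g,RACK[2])
c=vision.camera("wrist");cv2.imwrite("pics/wrist2.png",c["pixels"][:,:,::-1])
E
```

```text
t: 3.47
ee_pos: [589.2, 188.1, 175.3]
tcp_rot: [-1.034, 1.567, -2.785]
ft_force: [-0.8, -0.2, 0.4]
opening: 0.803
t: 3.63
ee_pos: [591.1, 188.3, 178.4]
tcp_rot: [2.129, 1.569, 0.378]
ft_force: [1.0, 0.4, 0.8]
opening: 0.697
t 3.63 pos [591.1 188.3 178.4] q [-0.67  0.27  0.39  1.57 -0.11  1.31 -0.45] F [1.03 0.44 0.85] op 0.697
turn [ 0.15 -0.04 -0.07] | shift now-axes cm [0.14 0.13 0.28] | after-turn axes cm [0.14 0.13 0.28] yaw err  -10.485127650894064
```

View pics/wrist2.png

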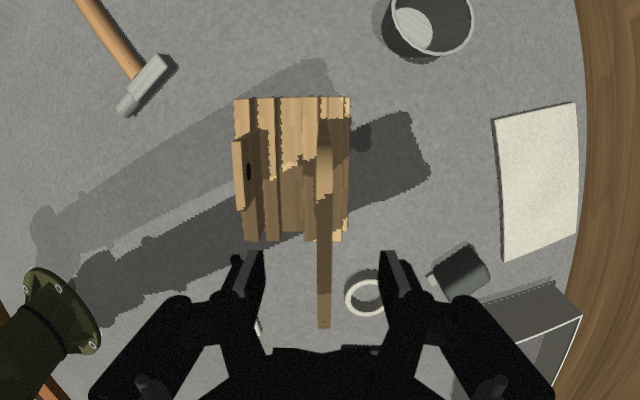

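The board at column 323 sits centred between the fingers (262 and 380). I'll make a small correction and close.

```bash
python3 -m jog '{"turn":[[0,0,0],[0,0,0],[0,0,0],[0,0,0],[0,0,0],[0,0,0],[0,0,0],[0,0,0]],"translation":[[0.1,0.1,0.2],[0,0,0],[0,0,0],[0,0,0],[0,0,0],[0,0,0],[0,0,0],[0,0,0]],"hand":[0.4,0.5,0.6,0.7,0.8,0.9,1,1]}' 60
python3 -m jog '{"turn":[[0,0,0],[0,0,0],[0,0,0],[0,0,0]],"translation":[[0,0,0],[0,0,0],[0,0,0],[0,0,0]],"hand":[1,1,1,1]}' 60
python3 - <<'E'
from mv import *
g=T(RACK,(35,-8.5,177))[0]
rel(g,RACK[2])
E
```

```text
t: 4.35
ee_pos: [591.5, 186.0, 176.9]
tcp_rot: [2.169, 1.57, 0.417]
ft_force: [0.4, -0.2, 1.8]
opening: 0.063
t: 4.68
ee_pos: [591.5, 185.9, 176.9]
tcp_rot: [2.206, 1.57, 0.454]
ft_force: [0.1, 1.1, 2.0]
opening: 0.06
t 4.68 pos [591.5 185.9 176.9] q [-0.67  0.28  0.39  1.58 -0.11  1.31 -0.45] F [0.1  1.12 1.98] op 0.06
turn [ 0.14 -0.02 -0.03] | shift now-axes cm [-0.01  0.06  0.06] | after-turn axes cm [-0.01  0.06  0.06] yaw err  -10.485127650894064
```

```bash
python3 -m jog '{"turn":[[0,0,0],[0,0,0],[0,0,0],[0,0,0],[0,0,0],[0,0,0],[0,0,0],[0,0,0]],"translation":[[-0.4,0,0],[-0.8,0,0],[-0.8,0,0],[-0.8,0,0],[-0.8,0,0],[-0.4,0,0],[0,0,0],[0,0,0]],"hand":[1,1,1,1,1,1,1,1]}'
python3 - <<'E'
from mv import *
from cell import vision
rel(T(RACK,(35,-8.5,177))[0],RACK[2])
c=vision.camera("side");cv2.imwrite("pics/side3.png",c["pixels"][100:300,220:440,::-1].repeat(3,0).repeat(3,1))
E
```

```text
t: 5.35
ee_pos: [591.4, 185.9, 216.9]
tcp_rot: [2.307, 1.57, 0.556]
ft_force: [0.2, 0.2, -1.4]
opening: 0.056
t 5.35 pos [591.4 185.9 216.9] q [-0.67  0.26  0.39  1.52 -0.1   1.38 -0.45] F [ 0.2   0.17 -1.44] op 0.056
turn [ 0.14 -0.02 -0.03] | shift now-axes cm [3.99 0.07 0.06] | after-turn axes cm [3.99 0.07 0.05] yaw err  -10.485127650894064
```

View pics/side3.png

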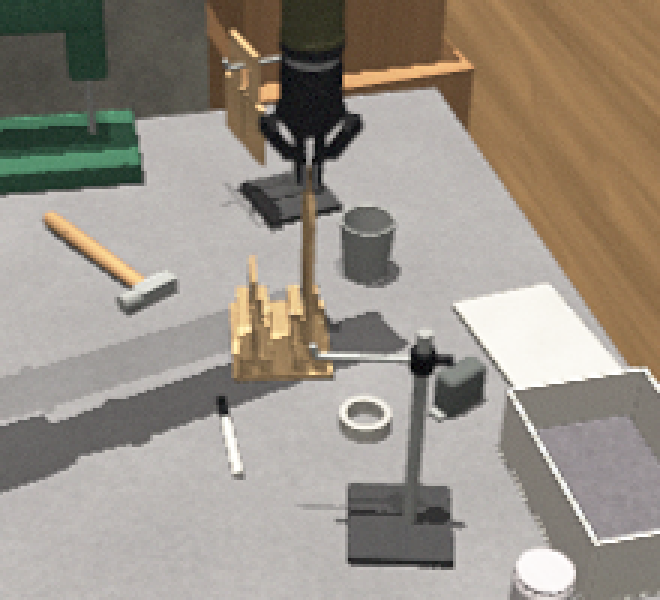

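Lifted cleanly (weight about 1.5 N); the short board stays in place. I'll raise further and work out the carry.

```bash
python3 -m jog '{"turn":[[0,0,0],[0,0,0],[1,0,0],[1,0,0],[1,0,0],[1,0,0],[1,0,0],[0.9,0,0]],"translation":[[-0.7,0,0],[-1.4,0,0],[-1.9,0,0],[-1.9,0,0],[-1.9,0,0],[-1.2,0,0],[-0.5,0,0],[0,0,0]],"hand":[1,1,1,1,1,1,1,1]}'
python3 - <<'E'
from mv import *
rel(T(HOOK,(-75,0,312))[0],HOOK[2])
E
```

```text
t: 6.07
ee_pos: [591.8, 186.0, 312.7]
tcp_rot: [2.245, 1.569, 0.39]
ft_force: [-0.1, -1.0, -2.6]
opening: 0.056
t 6.07 pos [591.8 186.  312.7] q [-0.68  0.23  0.41  1.36 -0.09  1.57 -0.56] F [-0.07 -1.03 -2.63] op 0.056
turn [-0.06 -0.07 -0.09] | shift now-axes cm [ 2.000e-02 -3.050e+00  3.343e+01] | after-turn axes cm [ 0.07 -3.09 33.42] yaw err  -16.272001381715377
```

```bash
python3 -m jog '{"turn":[[0,0,0],[0,0,0],[0,0,0],[0,0,0],[0,0,0],[0,0,0],[0,0,0],[0,0,0]],"translation":[[0,-0.4,0.8],[0,-0.4,1.6],[0,-0.4,2.4],[0,-0.4,2.4],[0,-0.4,2.4],[0,-0.4,2.4],[0,-0.4,2.4],[0,-0.3,2.4]],"hand":[1,1,1,1,1,1,1,1]}'
python3 -m jog '{"turn":[[0,0,0],[0,0,0],[0,0,0],[0,0,0],[0,0,0],[0,0,0],[0,0,0],[0,0,0]],"translation":[[0,0,2.4],[0,0,2.4],[0,0,2.4],[0,0,2.4],[0,0,2.4],[0,0,2.4],[0,0,1.6],[0,0,0.6]],"hand":[1,1,1,1,1,1,1,1]}'
python3 -m jog '{"turn":[[0,0,0],[0,0,0]],"translation":[[0,0,0],[0,0,0]],"hand":[1,1]}'
python3 - <<'E'
from mv import *
from cell import vision
rel(T(HOOK,(-75,0,312))[0],HOOK[2])
for n,x,y in (("scene",210,130),("side",270,130)):
    c=vision.camera(n);np.savez(f"pics/{n}4.npz",**c);cv2.imwrite(f"pics/{n}4.png",c["pixels"][:,:,::-1])
    cv2.imwrite(f"pics/{n}4c.png",cv2.resize(c["pixels"][y:y+120,x:x+120,::-1],None,fx=5,fy=5,interpolation=cv2.INTER_CUBIC))
E
```

```text
t: 6.73
ee_pos: [512.4, 31.8, 309.9]
tcp_rot: [-1.172, 1.568, -3.026]
ft_force: [-0.7, 0.3, -1.8]
opening: 0.06
t: 7.4
ee_pos: [465.7, -129.6, 310.3]
tcp_rot: [-1.256, 1.569, -3.115]
ft_force: [-1.0, 0.1, -0.6]
opening: 0.058
t: 7.57
ee_pos: [467.7, -125.1, 310.8]
tcp_rot: [-2.18, 1.569, 2.25]
ft_force: [0.5, 1.0, -1.1]
opening: 0.059
t 7.57 pos [ 467.7 -125.1  310.8] q [-0.47 -0.11  0.63  1.68  0.06  1.55 -0.13] F [ 0.46  0.96 -1.13] op 0.059
turn [ 0.06 -0.05  0.07] | shift now-axes cm [-0.12  0.1   0.09] | after-turn axes cm [-0.12  0.11  0.09] yaw err  -16.272001381715377
```

View pics/scene4c.png

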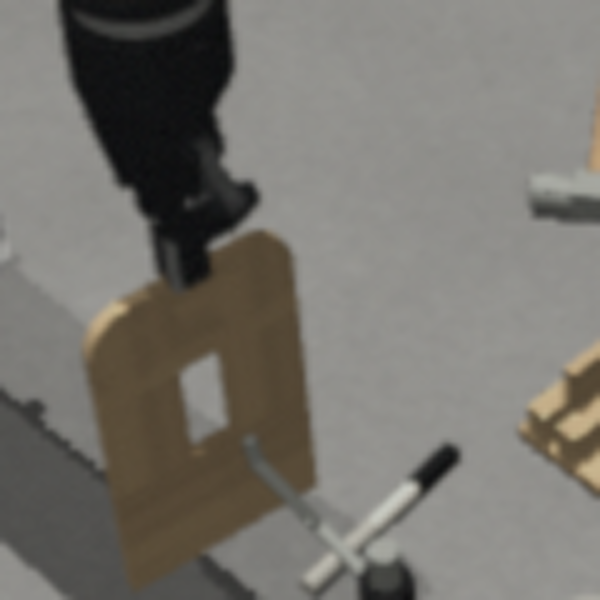

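View pics/side4c.png

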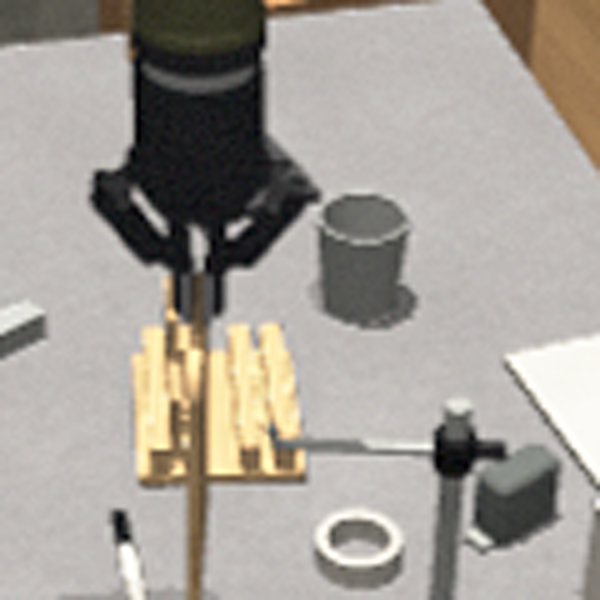

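```bash
cat > ov2.py <<'E'
from mv import *
import sys
# usage: n x y f tcpx tcpy tcpz h
def draw(n,x,y,f,tcp,yaw,h,w=120,out=None):
    c=load(n);im=cv2.imread(f"pics/{n}.png")[y:y+w,x:x+w];im=cv2.resize(im,None,fx=f,fy=f,interpolation=cv2.INTER_CUBIC)
    def pl(pose,pts,col,cl=True):
        p=((proj(c,T(pose,pts))-(x,y)+.5)*f).round().astype(int);cv2.polylines(im,[p.reshape(-1,1,2)],cl,col,1)
    P=[tcp[0],tcp[1],yaw];e=tcp[2]-25
    for s in(-4,4):
        pl(P,[(s,-60,e-140),(s,-60,e+40),(s,-40,e+60),(s,40,e+60),(s,60,e+40),(s,60,e-140)],(0,0,255))
        pl(P,[(s,-13,e-64),(s,-13,e),(s,13,e),(s,13,e-64)],(0,255,0))
    pl(HOOK,[(-30,0,h+12),(-30,0,h-4),(72,0,h-4)],(255,0,0),False)
    cv2.imwrite(out,im)
E
python3 - <<'E'
from ov2 import *
draw("scene4",210,130,6,(467.7,-125.1,310.8),HOOK[2],254.4,out="pics/o4s.png")
draw("side4",270,130,6,(467.7,-125.1,310.8),HOOK[2],254.4,out="pics/o4d.png")
E
```

```text
(no output)
```

View pics/o4s.png

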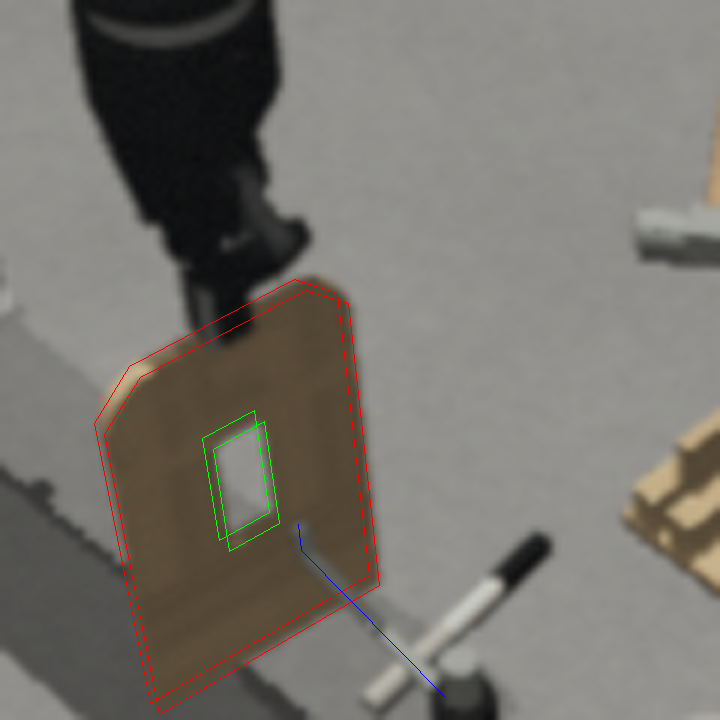

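View pics/o4d.png

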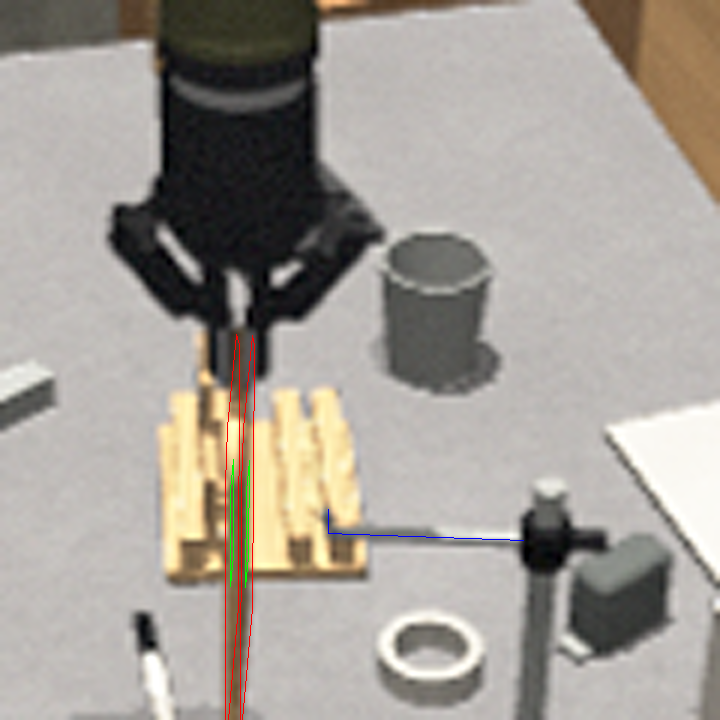

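```bash
python3 -m jog '{"turn":[[0,0,0],[0,0,0],[0,0,0],[0,0,0],[0,0,0],[0,0,0]],"translation":[[0,0.4,0.05],[0,0.8,0],[0,0.9,0],[0,0.9,0],[0,0.5,0],[0,0,0]],"hand":[1,1,1,1,1,1]}'
python3 -m jog '{"turn":[[0,0,0],[0,0,0],[0,0,0],[0,0,0],[0,0,0],[0,0,0],[0,0,0]],"translation":[[0,0.4,0],[0,0.8,0],[0,0.9,0],[0,0.8,0],[0,0.4,0],[0,0,0],[0,0,0]],"hand":[1,1,1,1,1,1,1]}'
python3 - <<'E'
from mv import *
from ov2 import draw
from cell import vision
rel(T(HOOK,(-8,0,312))[0],HOOK[2])
from cell import sensors
o=sensors.get_obs()
for n,x,y in (("scene",230,150),("side",270,130)):
    c=vision.camera(n);np.savez(f"pics/{n}5.npz",**c);cv2.imwrite(f"pics/{n}5.png",c["pixels"][:,:,::-1])
    draw(n+"5",x,y,6,o["ee_pos"],HOOK[2],257,out=f"pics/o5{n}.png")
    cv2.imwrite(f"pics/{n}5c.png",cv2.resize(c["pixels"][y:y+120,x:x+120,::-1],None,fx=6,fy=6,interpolation=cv2.INTER_CUBIC))
E
```

```text
t: 8.17
ee_pos: [502.7, -136.6, 311.0]
tcp_rot: [-0.137, 1.569, -1.992]
ft_force: [0.5, 0.1, -1.0]
opening: 0.057
t: 8.75
ee_pos: [533.1, -145.7, 311.3]
tcp_rot: [-1.006, 1.57, -2.861]
ft_force: [-0.2, -0.4, -2.3]
opening: 0.058
t 8.75 pos [ 533.1 -145.7  311.3] q [-0.43  0.08  0.7   1.53 -0.05  1.55 -0.01] F [-0.2  -0.4  -2.32] op 0.058
turn [0.01 0.02 0.04] | shift now-axes cm [-0.07 -0.05 -0.06] | after-turn axes cm [-0.07 -0.05 -0.06] yaw err  -16.272001381715377
```

View pics/scene5c.png

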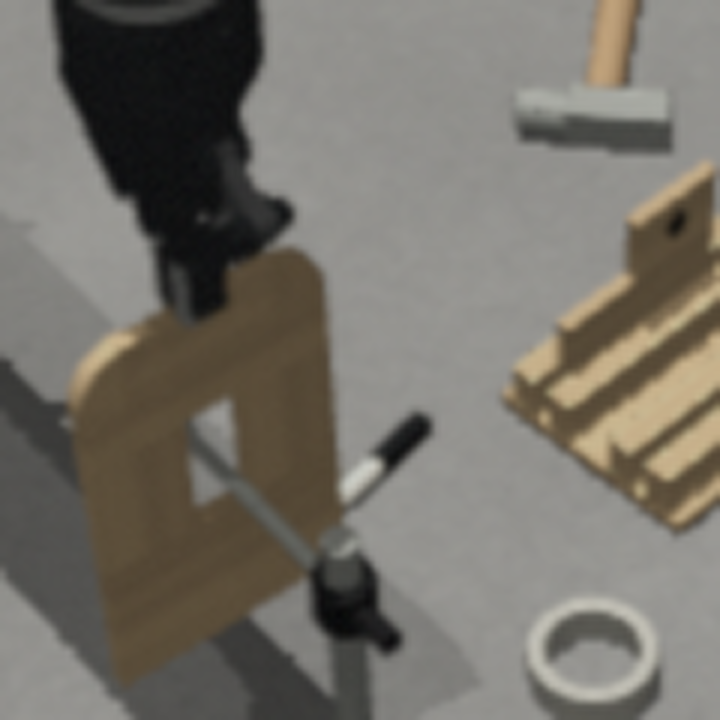

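View pics/side5c.png

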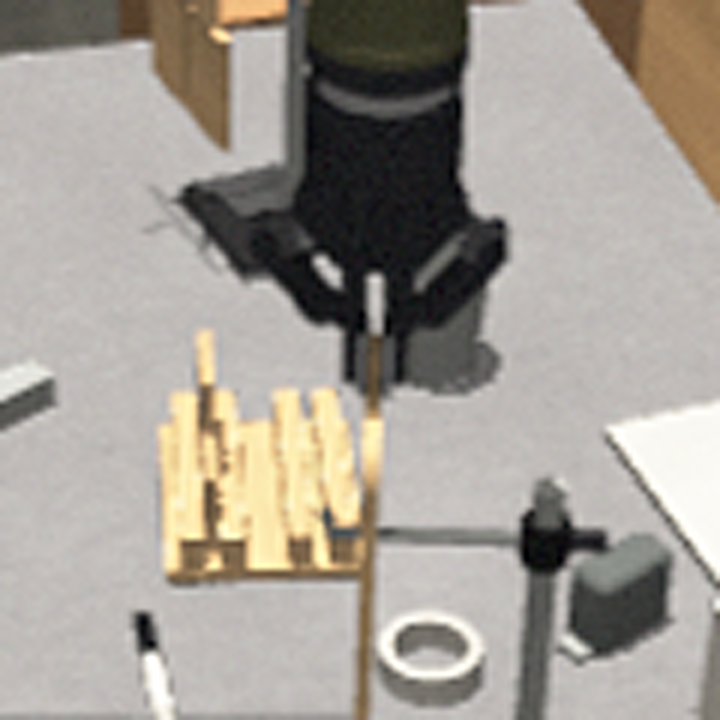

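View pics/o5scene.png

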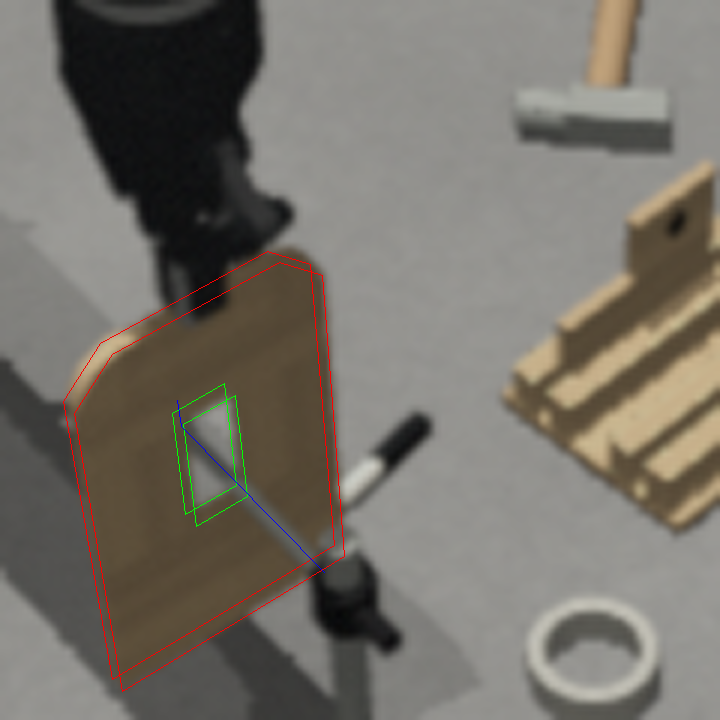

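```bash
python3 - <<'E'
from cell import vision,sensors
import cv2
c=vision.camera("wrist");cv2.imwrite("pics/wrist5.png",c["pixels"][:,:,::-1])
c=vision.camera("scene");cv2.imwrite("pics/sc5z.png",cv2.resize(c["pixels"][210:250,245:295,::-1],None,fx=14,fy=14,interpolation=cv2.INTER_CUBIC))
E
```

```text
(no output)
```

View pics/wrist5.png

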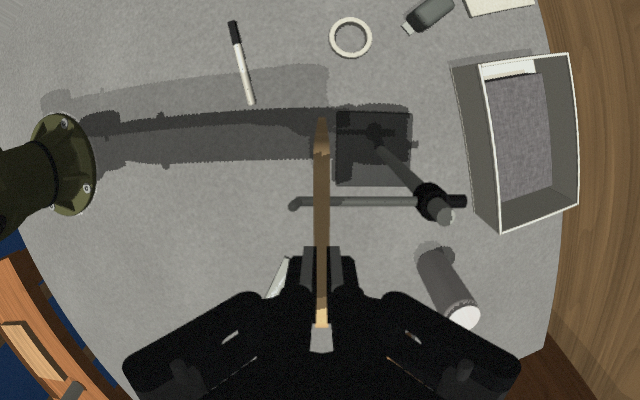

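View pics/sc5z.png

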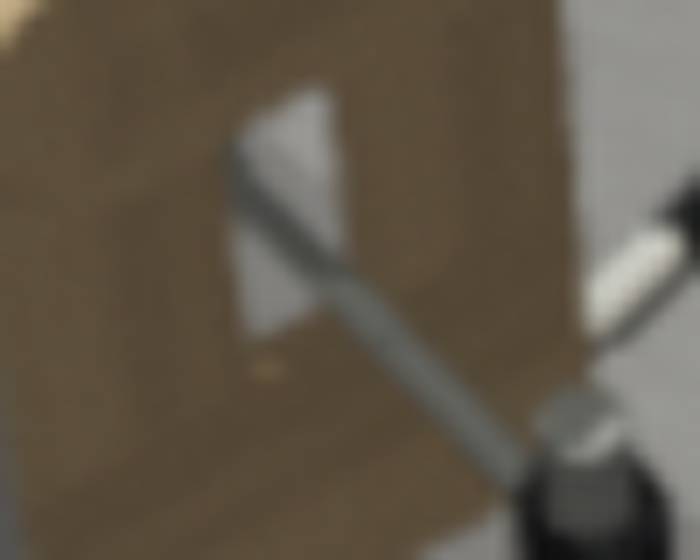

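```bash
python3 - <<'E'
from mv import *
from cell import vision,sensors
c=vision.camera("wrist");c["fish"]=1
cv2.imwrite("pics/w5z.png",cv2.resize(c["pixels"][185:220,280:420,::-1],None,fx=5,fy=5,interpolation=cv2.INTER_CUBIC))
o=sensors.get_obs();print(o["ee_pos"])
S,D=load("scene5"),load("side5")
obs=[(S,(245+430.5/14-.5,210+370.5/14-.5)),(D,(270+450.5/6-.5,130+535.5/6-.5)),(D,(270+500/6-.5,130+537/6-.5)),(c,(380,201.5)),(c,(345,202.5))]
def f(p):
    r=[]
    for (cam,uv),x in zip(obs,p[2:]): r+=list(proj(cam,T(HOOK,(x,p[0],p[1]-4)))[0]-uv)
    return r
s=least_squares(f,[0,255,40,30,50,30,10]);print(s.x,np.round(s.fun,1))
for yy in(-3,0,3): print([proj(k,T(HOOK,(30,yy,253)))[0].round(1) for k in(S,D,c)])
# where is the board centre per wrist? project arm z of hole centre
E
```

```text
[ 532.94603309 -145.55977739  311.67849425]
[ -0.83622541 257.43233037  37.34409646  34.02872399  59.76971706
  39.62289664  11.04717411] [-0.4  0.4  0.  -0.3  0.  -0.2  0.   0.4 -0.  -0.5]
[array([272.4, 235.1]), array([343.3, 219. ]), array([368.1, 204.3])]
[array([273.4, 234.5]), array([343.3, 218.4]), array([368.3, 200.8])]
[array([274.4, 233.9]), array([343.3, 217.8]), array([368.5, 197.3])]
```

View pics/w5z.png

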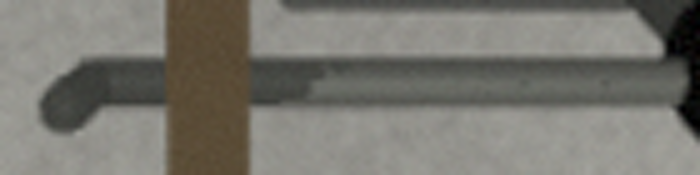

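```bash
python3 -m jog '{"turn":[[0,0,0],[0,0,0],[0,0,0],[0,0,0],[0,0,0],[0,0,0],[0,0,0],[0,0,0]],"translation":[[0.2,0,0],[0.4,0,0],[0.5,0,0],[0.5,0,0],[0.4,0,0],[0.2,0,0],[0,0,0],[0,0,0]],"hand":[1,1,1,1,1,1,1,1]}'
cat > ft.py <<'E'
from mv import *
from cell import vision
import sys
F=[];P=[]
for i in range(int(sys.argv[1])):
    vision.camera("side");o=sensors.get_obs();F.append(o["ft_force"]);P.append(o["ee_pos"])
print(round(o["t"],2),np.mean(F,0).round(2),np.array(F)[:,2].round(1),np.mean(P,0).round(2))
E
python3 ft.py 6
```

```text
t: 9.67
ee_pos: [533.1, -145.6, 289.4]
tcp_rot: [-1.639, 1.571, 2.79]
ft_force: [-0.3, 0.6, -1.5]
opening: 0.057
9.97 [ 0.17 -0.24 -1.53] [-1.5 -1.2 -3.  -1.  -1.6 -0.9] [ 533.32 -145.69  289.76]
```

```bash
python3 -m jog '{"turn":[[0,0,0],[0,0,0],[0,0,0],[0,0,0],[0,0,0]],"translation":[[0.1,0,0],[0.1,0,0],[0.1,0,0],[0.1,0,0],[0,0,0]],"hand":[1,1,1,1,1]}'
python3 -m jog '{"turn":[[0,0,0],[0,0,0],[0,0,0]],"translation":[[0.05,0,0],[0.05,0,0],[0,0,0]],"hand":[1,1,1]}'
python3 ft.py 2
python3 -m jog '{"turn":[[0,0,0],[0,0,0],[0,0,0]],"translation":[[0.05,0,0],[0.05,0,0],[0,0,0]],"hand":[1,1,1]}'
python3 ft.py 2
```

```text
t: 10.38
ee_pos: [533.0, -145.6, 285.2]
tcp_rot: [-1.544, 1.57, 2.885]
ft_force: [0.2, -1.0, -1.8]
opening: 0.059
t: 10.63
ee_pos: [533.1, -145.6, 284.4]
tcp_rot: [-2.802, 1.571, 1.627]
ft_force: [-0.4, 0.2, -0.9]
opening: 0.056
10.73 [ 0.18  0.69 -1.66] [-1.3 -2. ] [ 533.17 -145.64  284.5 ]
t: 10.98
ee_pos: [533.1, -145.6, 283.4]
tcp_rot: [-2.368, 1.571, 2.061]
ft_force: [-0.1, 1.4, -2.3]
opening: 0.058
11.08 [ 0.19 -0.11 -1.47] [-1.5 -1.5] [ 533.14 -145.62  283.47]
```

```bash
python3 -m jog '{"turn":[[0,0,0],[0,0,0]],"translation":[[0.05,0,0],[0,0,0]],"hand":[1,1]}'
python3 ft.py 2
python3 -m jog '{"turn":[[0,0,0],[0,0,0]],"translation":[[0.05,0,0],[0,0,0]],"hand":[1,1]}'
python3 ft.py 2
```

```text
t: 11.25
ee_pos: [533.2, -145.6, 283.0]
tcp_rot: [2.991, 1.571, 1.137]
ft_force: [-0.2, 0.3, -2.5]
opening: 0.061
11.35 [ 0.55 -0.27 -0.97] [-1.  -0.9] [ 533.16 -145.62  283.01]
t: 11.52
ee_pos: [533.2, -145.6, 282.4]
tcp_rot: [-3.02, 1.571, 1.408]
ft_force: [0.0, -0.5, -2.0]
opening: 0.059
11.62 [ 0.09  0.61 -2.16] [-2.1 -2.2] [ 533.16 -145.59  282.48]
```

```bash
python3 -m jog '{"turn":[[0,0,0],[0,0,0]],"translation":[[0.05,0,0],[0,0,0]],"hand":[1,1]}'
python3 ft.py 2
```

```text
t: 11.78
ee_pos: [533.2, -145.6, 282.0]
tcp_rot: [3.104, 1.571, 1.249]
ft_force: [0.0, 0.0, -1.4]
opening: 0.057
11.88 [-0.17 -0.46 -2.25] [-1.9 -2.6] [ 533.17 -145.59  281.99]
```

```bash
python3 -m jog '{"turn":[[0,0,0],[0,0,0]],"translation":[[0.05,0,0],[0,0,0]],"hand":[1,1]}'
python3 ft.py 2
python3 -m jog '{"turn":[[0,0,0],[0,0,0]],"translation":[[0.05,0,0],[0,0,0]],"hand":[1,1]}'
python3 ft.py 2
```

```text
t: 12.05
ee_pos: [533.1, -145.6, 281.4]
tcp_rot: [-2.212, 1.571, 2.217]
ft_force: [-0.4, -0.8, -1.7]
opening: 0.059
12.15 [-0.29 -0.23 -1.92] [-1.6 -2.3] [ 533.16 -145.65  281.5 ]
t: 12.32
ee_pos: [533.2, -145.6, 280.9]
tcp_rot: [-2.775, 1.571, 1.654]
ft_force: [-0.1, 0.5, -1.9]
opening: 0.053
12.42 [-0.26 -0.24 -1.22] [-1.3 -1.2] [ 533.15 -145.62  280.98]
```

```bash
python3 -m jog '{"turn":[[0,0,0],[0,0,0]],"translation":[[0.05,0,0],[0,0,0]],"hand":[1,1]}'
python3 ft.py 2
```

```text
t: 12.58
ee_pos: [533.1, -145.6, 280.5]
tcp_rot: [-2.772, 1.571, 1.657]
ft_force: [-1.0, -0.1, -2.2]
opening: 0.06
12.68 [-0.89  0.13 -1.57] [-1.  -2.1] [ 533.14 -145.62  280.49]
```

```bash
python3 -m jog '{"turn":[[0,0,0],[0,0,0]],"translation":[[0.05,0,0],[0,0,0]],"hand":[1,1]}'
python3 ft.py 2
python3 -m jog '{"turn":[[0,0,0],[0,0,0]],"translation":[[0.05,0,0],[0,0,0]],"hand":[1,1]}'
python3 ft.py 2
```

```text
t: 12.85
ee_pos: [533.1, -145.6, 279.9]
tcp_rot: [-2.628, 1.571, 1.801]
ft_force: [-0.2, 0.2, -1.2]
opening: 0.057
12.95 [-0.15 -0.33 -1.57] [-2.1 -1. ] [ 533.15 -145.61  279.97]
t: 13.12
ee_pos: [533.1, -145.6, 279.4]
tcp_rot: [-2.527, 1.571, 1.902]
ft_force: [-0.9, -0.1, -1.5]
opening: 0.053
13.22 [-0.65  0.14 -1.21] [-1.  -1.4] [ 533.14 -145.63  279.47]
```

```bash
python3 -m jog '{"turn":[[0,0,0],[0,0,0]],"translation":[[0.05,0,0],[0,0,0]],"hand":[1,1]}'
python3 ft.py 2; python3 - <<'E'
from cell import vision
import cv2
c=vision.camera("scene");cv2.imwrite("pics/sc6z.png",cv2.resize(c["pixels"][210:250,245:295,::-1],None,fx=14,fy=14,interpolation=cv2.INTER_CUBIC))
E
```

```text
t: 13.38
ee_pos: [533.1, -145.6, 278.9]
tcp_rot: [-2.406, 1.571, 2.023]
ft_force: [-0.7, -0.0, -2.1]
opening: 0.06
13.48 [ 0.29 -0.19 -1.65] [-1.7 -1.6] [ 533.16 -145.64  279.  ]
```

View pics/sc6z.png

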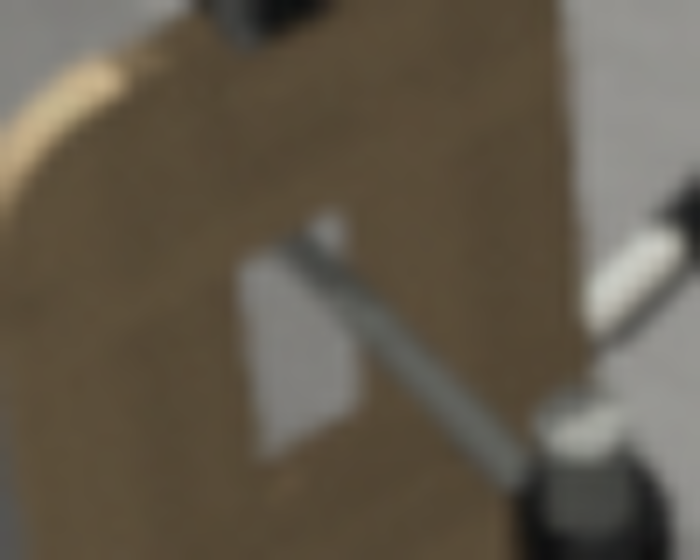

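```bash
python3 -m jog '{"turn":[[0,0,0],[0,0,0]],"translation":[[0.05,0,0],[0,0,0]],"hand":[1,1]}'
python3 ft.py 2
python3 -m jog '{"turn":[[0,0,0],[0,0,0]],"translation":[[0.05,0,0],[0,0,0]],"hand":[1,1]}'
python3 ft.py 2
```

```text
t: 13.7
ee_pos: [533.2, -145.6, 278.4]
tcp_rot: [-2.558, 1.571, 1.871]
ft_force: [-0.2, -0.7, -1.9]
opening: 0.051
13.8 [ 0.18  0.35 -1.82] [-1.9 -1.8] [ 533.15 -145.6   278.47]
t: 13.97
ee_pos: [533.2, -145.6, 278.1]
tcp_rot: [1.882, 1.571, 0.028]
ft_force: [-0.4, 0.3, 0.0]
opening: 0.058
14.07 [ 0.12 -0.4  -0.95] [-0.6 -1.3] [ 533.23 -145.65  278.12]
```

```bash
python3 -m jog '{"turn":[[0,0,0],[0,0,0]],"translation":[[0.05,0,0],[0,0,0]],"hand":[1,1]}'
python3 ft.py 2
```

```text
t: 14.23
ee_pos: [533.4, -145.6, 277.8]
tcp_rot: [1.914, 1.57, 0.059]
ft_force: [-0.1, 0.1, -0.1]
opening: 0.053
14.33 [-0.27 -0.24  0.63] [0.7 0.6] [ 533.36 -145.67  277.86]
```

Contact was felt at TCP z ≈ 278.3. I'll build up the tug in small steps.

```bash
python3 -m jog '{"turn":[[0,0,0],[0,0,0],[0,0,0]],"translation":[[0.05,0,0],[0.05,0,0],[0,0,0]],"hand":[1,1,1]}'
python3 ft.py 2
```

```text
t: 14.58
ee_pos: [533.6, -145.7, 277.3]
tcp_rot: [1.843, 1.569, -0.011]
ft_force: [-0.5, 0.2, 4.0]
opening: 0.058
14.68 [ 0.64 -0.08  5.43] [4.9 5.9] [ 533.61 -145.76  277.26]
```

```bash
python3 -m jog '{"turn":[[0,0,0],[0,0,0],[0,0,0]],"translation":[[0.05,0,0],[0.03,0,0],[0,0,0]],"hand":[1,1,1]}'
python3 ft.py 2
```

```text
t: 14.93
ee_pos: [533.8, -145.8, 276.9]
tcp_rot: [1.828, 1.569, -0.026]
ft_force: [-1.6, -0.4, 7.4]
opening: 0.061
15.03 [-0.64 -0.22  7.25] [7.2 7.3] [ 533.8  -145.82  276.89]
```

```bash
python3 -m jog '{"turn":[[0,0,0],[0,0,0],[0,0,0]],"translation":[[0.03,0,0],[0.03,0,0],[0,0,0]],"hand":[1,1,1]}'
python3 ft.py 3
```

```text
t: 15.28
ee_pos: [534.0, -145.9, 276.7]
tcp_rot: [1.812, 1.568, -0.043]
ft_force: [-0.6, 0.6, 8.7]
opening: 0.059
15.43 [-0.43  0.32  9.03] [8.6 8.9 9.5] [ 533.99 -145.9   276.69]
```

```bash
python3 -m jog '{"turn":[[0,0,0],[0,0,0],[0,0,0],[0,0,0],[0,0,0],[0,0,0],[0,0,0],[0,0,0]],"translation":[[0.02,0,0],[0,0,0],[0,0,0],[0,0,0],[0,0,0],[0,0,0],[0,0,0],[0,0,0]],"hand":[1,1,1,1,1,1,1,1]}'
python3 ft.py 6
python3 - <<'E'
from cell import vision
import cv2
c=vision.camera("scene");cv2.imwrite("pics/sc7z.png",cv2.resize(c["pixels"][180:260,225:325,::-1],None,fx=7,fy=7,interpolation=cv2.INTER_CUBIC))
E
```

```text
t: 16.1
ee_pos: [534.0, -145.9, 276.6]
tcp_rot: [1.82, 1.568, -0.035]
ft_force: [0.1, -0.3, 8.7]
opening: 0.059
16.4 [-0.68  0.12  9.58] [ 9.7  8.5 11.  10.2  8.9  9.2] [ 534.06 -145.91  276.62]
```

View pics/sc7z.png

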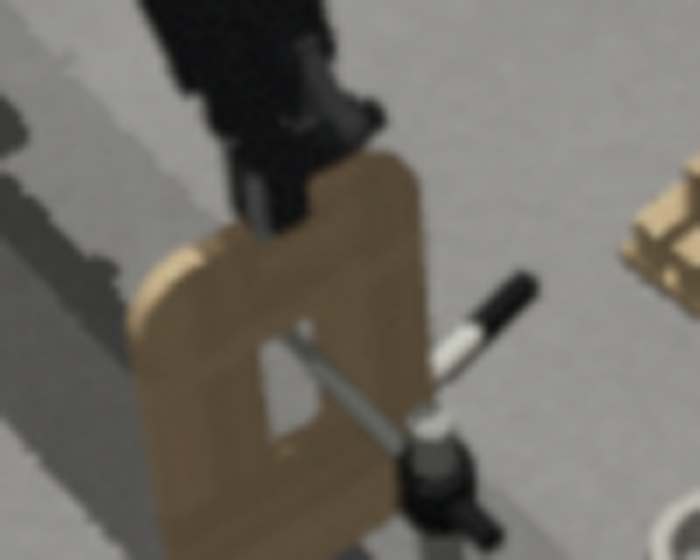

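The hook held the tug of about 9.5 N for over 0.5 s (the picture shows the arm under the hole's upper edge near (300,335)). I'll take the load off, then release slowly.

```bash
python3 -m jog '{"turn":[[0,0,0],[0,0,0],[0,0,0],[0,0,0],[0,0,0],[0,0,0]],"translation":[[-0.05,0,0],[-0.05,0,0],[-0.05,0,0],[-0.05,0,0],[-0.04,0,0],[0,0,0]],"hand":[1,1,1,1,1,1]}' 20
python3 ft.py 4
```

```text
t: 16.95
ee_pos: [533.2, -145.6, 277.3]
tcp_rot: [1.747, 1.571, -0.107]
ft_force: [-0.5, -0.2, 3.5]
opening: 0.058
17.15 [0.38 0.11 4.16] [4.6 4.3 3.9 3.9] [ 533.24 -145.64  277.32]
```

```bash
python3 -m jog '{"turn":[[0,0,0],[0,0,0],[0,0,0]],"translation":[[-0.03,0,0],[-0.04,0,0],[0,0,0]],"hand":[1,1,1]}' 20
python3 ft.py 4
```

```text
t: 17.4
ee_pos: [533.0, -145.6, 277.7]
tcp_rot: [-1.402, 1.57, 3.026]
ft_force: [0.1, -0.7, 2.0]
opening: 0.06
17.6 [-0.27  0.21  1.67] [1.6 1.3 1.8 2. ] [ 532.98 -145.56  277.67]
```

```bash
python3 -m jog '{"turn":[[0,0,0],[0,0,0],[0,0,0]],"translation":[[-0.03,0,0],[-0.02,0,0],[0,0,0]],"hand":[1,1,1]}' 20
python3 ft.py 4
```

```text
t: 17.85
ee_pos: [532.9, -145.5, 278.1]
tcp_rot: [-1.387, 1.57, 3.042]
ft_force: [0.5, 0.5, -0.7]
opening: 0.058
18.05 [-0.08  0.01 -1.12] [-0.9 -0.9 -1.4 -1.3] [ 532.92 -145.55  278.12]
```

```bash
python3 -m jog '{"turn":[[0,0,0],[0,0,0],[0,0,0],[0,0,0],[0,0,0],[0,0,0],[0,0,0],[0,0,0]],"translation":[[0.02,0,0],[0,0,0],[0,0,0],[0,0,0],[0,0,0],[0,0,0],[0,0,0],[0,0,0]],"hand":[1,1,0.95,0.93,0.92,0.91,0.90,0.88]}' 20
python3 ft.py 2
python3 - <<'E'
from cell import vision
import cv2
c=vision.camera("side");cv2.imwrite("pics/sd8z.png",cv2.resize(c["pixels"][150:270,270:390,::-1],None,fx=5,fy=5,interpolation=cv2.INTER_CUBIC))
c=vision.camera("wrist");cv2.imwrite("pics/w8.png",c["pixels"][:,:,::-1])
E
```

```text
t: 18.72
ee_pos: [533.4, -145.7, 278.7]
tcp_rot: [1.832, 1.57, -0.022]
ft_force: [0.4, 0.6, -0.7]
opening: 0.12
18.82 [-0.43 -0.3   0.04] [0.  0.1] [ 533.37 -145.69  278.65]
```

View pics/sd8z.png

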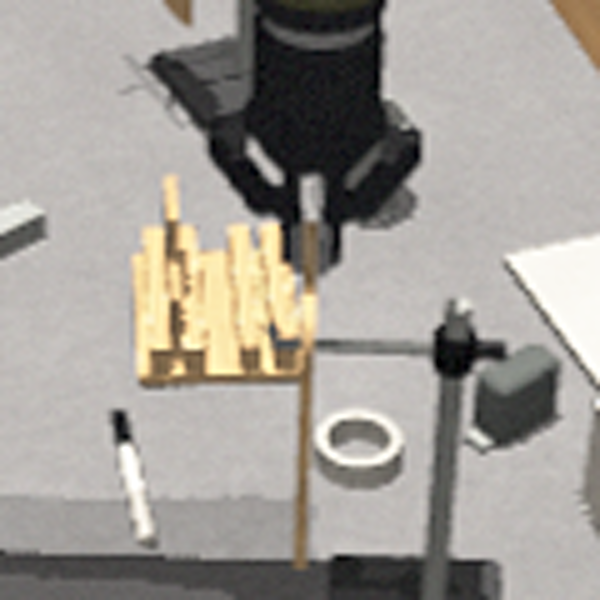

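View pics/w8.png

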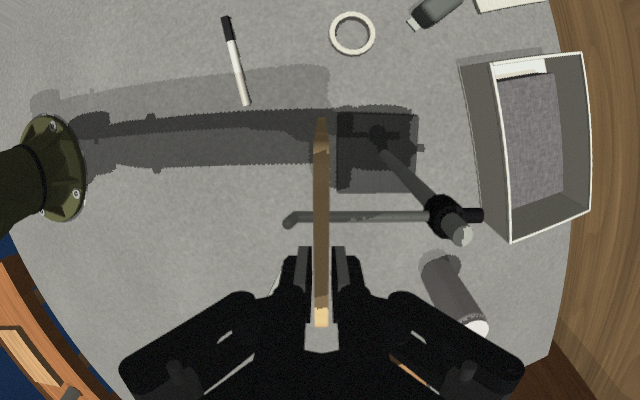

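Gaps show on both sides of the board (columns 311 and 333) and it is hanging free. I'll open more and retreat upward.

```bash
python3 -m jog '{"turn":[[0,0,0],[0,0,0],[0,0,0],[0,0,0],[0,0,0],[0,0,0],[0,0,0],[0,0,0]],"translation":[[0,0,0],[0,0,0],[0,0,0],[0,0,0],[0,0,0],[-0.3,0,0],[-0.6,0,0],[-0.8,0,0]],"hand":[0.8,0.72,0.65,0.65,0.65,0.65,0.65,0.65]}' 20
python3 ft.py 1
python3 -m jog '{"turn":[[0,0,0],[0,0,0],[0,0,0],[0,0,0],[0,0,0],[0,0,0],[0,0,0],[0,0,0]],"translation":[[-1,0,0],[-1.5,0,0],[-1.5,0,0],[-2,0,0],[-2,0,0],[-1.5,0,0],[-0.5,0,0],[0,0,0]],"hand":[0.65,0.65,0.65,0.65,0.65,0.65,0.65,0.65]}'
python3 - <<'E'
from cell import vision
import cv2
for i in (0,1):
  c=vision.camera("side");cv2.imwrite(f"pics/sd9{i}.png",cv2.resize(c["pixels"][100:300,200:440,::-1],None,fx=3,fy=3,interpolation=cv2.INTER_CUBIC))
c=vision.camera("scene");cv2.imwrite("pics/sc9.png",cv2.resize(c["pixels"][100:320,200:440,::-1],None,fx=2.7,fy=2.7,interpolation=cv2.INTER_CUBIC))
E
```

```text
t: 19.58
ee_pos: [532.9, -145.5, 295.6]
tcp_rot: [-1.478, 1.57, 2.951]
ft_force: [-0.4, 0.5, -0.3]
opening: 0.349
19.63 [ 0.72 -1.07  1.24] [1.2] [ 533.97 -145.82  297.76]
t: 20.3
ee_pos: [533.8, -146.0, 397.0]
tcp_rot: [1.7, 1.568, -0.155]
ft_force: [1.4, -0.5, -0.6]
opening: 0.348
```

View pics/sd91.png

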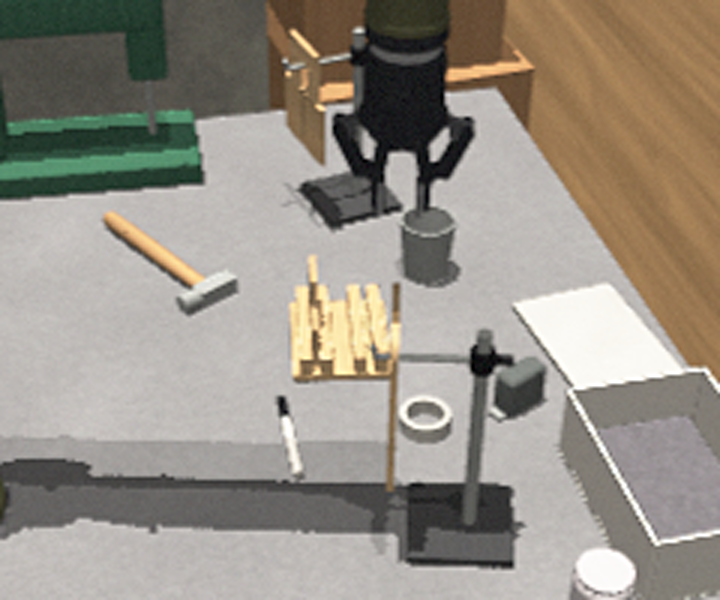

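View pics/sc9.png

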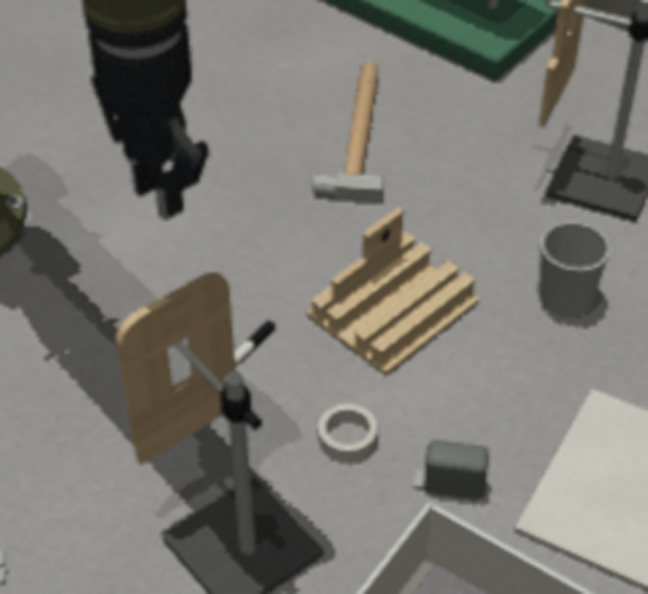

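The board hangs on the hook with everything else in place. I'll wait and check that it is still.

```bash
cat > still.py <<'E'
from cell import vision,sensors
import numpy as np,cv2
I=[]
for i in range(10): I.append(vision.camera("scene")["pixels"][190:275,235:300].astype(float))
A=[I[i] for i in (0,3,6,9)]
print(sensors.get_obs()["t"],[round(np.abs(a-b).mean(),2) for a,b in zip(A,A[1:])],[np.abs(cv2.GaussianBlur(a-b,(0,0),1)).max().round(1) for a,b in zip(A,A[1:])],round(np.abs(I[0]-I[1]).mean(),2))
E
python3 still.py
python3 -m jog '{"turn":[[0,0,0],[0,0,0],[0,0,0],[0,0,0],[0,0,0],[0,0,0],[0,0,0],[0,0,0]],"translation":[[0,0,0],[0,0,0],[0,0,0],[0,0,0],[0,0,0],[0,0,0],[0,0,0],[0,0,0]],"hand":[0.65,0.65,0.65,0.65,0.65,0.65,0.65,0.65]}'
python3 -m jog '{"turn":[[0,0,0],[0,0,0],[0,0,0],[0,0,0],[0,0,0],[0,0,0],[0,0,0],[0,0,0]],"translation":[[0,0,0],[0,0,0],[0,0,0],[0,0,0],[0,0,0],[0,0,0],[0,0,0],[0,0,0]],"hand":[0.65,0.65,0.65,0.65,0.65,0.65,0.65,0.65]}'
python3 -m jog '{"turn":[[0,0,0],[0,0,0],[0,0,0],[0,0,0],[0,0,0],[0,0,0],[0,0,0],[0,0,0]],"translation":[[0,0,0],[0,0,0],[0,0,0],[0,0,0],[0,0,0],[0,0,0],[0,0,0],[0,0,0]],"hand":[0.65,0.65,0.65,0.65,0.65,0.65,0.65,0.65]}'
python3 still.py
```

```text
20.95 [np.float64(0.47), np.float64(0.48), np.float64(0.46)] [np.float64(1.8), np.float64(6.9), np.float64(1.3)] 0.48
t: 21.62
ee_pos: [533.1, -145.6, 395.3]
tcp_rot: [2.788, 1.571, 0.933]
ft_force: [0.3, -0.6, 0.5]
opening: 0.35
t: 22.28
ee_pos: [533.2, -145.6, 395.3]
tcp_rot: [2.284, 1.571, 0.429]
ft_force: [0.9, -0.6, -0.5]
opening: 0.347
t: 22.95
ee_pos: [533.2, -145.6, 395.3]
tcp_rot: [2.342, 1.571, 0.488]
ft_force: [-0.8, -0.3, 0.3]
opening: 0.353
23.45 [np.float64(0.46), np.float64(0.47), np.float64(0.46)] [np.float64(1.9), np.float64(1.1), np.float64(1.8)] 0.46
```

It is still: the frame differences are at noise level.

```bash
python3 -c "
from cell import env
print(env.job_done())"
```

```text
the job is handed in; nothing more can be done
None
```

The tall pattern is hanging by its slot on the empty hook, and I handed the job in at about 23.5 s of the 56 s allowed.

- **Lift and hook:** I drew it straight up out of the rack, with about 1.5 N of weight on the wrist. I carried it over the lip and lowered it in 0.5 mm steps. Contact came at TCP z ≈ 278.3, which puts the top of the arm at about 253 mm. My camera estimate was 257 mm, so the two disagree by about 4 mm; I went by feel.
- **Tug:** I held about 9.5 N straight down for roughly 1 s. Single readings ran from 8.5 to 11.0 N. With the pattern's weight added, the load on the hook was about 11 N on average and about 12.6 N at the highest reading.
- **Release:** I took the load off, opened the fingers slowly and backed straight up, leaving the fingertips about 117 mm above where they let go.
- **Last checks:** The pictures show the pattern hanging on the arm inside the lip. The short pattern and the other items in view looked where they were. Frames taken about 2.5 s later differed only by camera noise, so it is still, and wrist force was near zero. No check failed, though I did not measure the final hang position to the millimetre.

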